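Set the lamp's filter wheel to open and start the exposure

ROBOT

A 6-joint arm with a two-finger parallel gripper is mounted at the origin on the work surface. World frame = base frame: x ahead of the robot, y to its left, z up, the work surface at z = 0. Lengths are in mm, angles in rad, forces in N, time in s.
With the tool pointing down it reaches from about 275 to 750 mm from the base axis. Payload 10.2 kg.
Tool frame: the origin (TCP) lies on the front face of the gripper's body, between the roots of the fingers; the fingertips stand 73 mm ahead of it and the grasp point (between the pads) lies 54 mm ahead of it; z points along the fingers, y is the direction in which the jaws open and shut (so a half turn about z gives the same grasp; the last joint's range is limited). The gripper opens to 85 mm and grips with 20 to 120 N. Pads are 22 mm wide; open, the fingers measure 114 mm over their backs; the gripper's body (76 mm by 85 mm) begins 54 mm behind the grasp point. The pads swing forward as they close: fully open they stand 13 mm farther back than shut.
Start: joints at [-1.334, 0.313, 1.498, -0, 1.331, -0.223], TCP at [232.968, -470.487, 303.894] pointing down, gripper open.
Joint ranges: [-2.94, 2.94], [-0.97, 2.17], [0.19, 2.56], [-1.23, 4.37], [0.02, 3.11], [-2.88, 2.88]. Speed limits (rad/s): [2.39, 2.39, 3.01, 3.14, 3.14, 3.14].

INTERFACE

Orientations are given as a unit quaternion [w, x, y, z].
In Python, from rig import ctrl gives the robot as it stands.
- The arm moves only by the tool move_arm, never from a script. Its argument "series" is a list of rows, each a list of 3 entries, a list of its own where there are three numbers: the shift along the tool's x, y, z in mm, then the turn about the tool's z in degrees, then the opening, from 0 (shut) to 1 (fully open). In form: [[[tx, ty, tz], yaw, grip], ...]. A call has 1 to 10 rows; each row is the pose to reach, as a shift and turn from the pose commanded when the call began, along the tool's axes at that moment; what a row does not reach only later rows make up. A row lasts 1/8 s, in which the tool goes at most 62.5 mm and 10.7 degrees, less where a joint would pass 70% of its speed; a pose out of reach is approached as far as the arm can. A call with a gripper value outside its range is refused whole. The fingers move at their own pace and stop on an object; "force" is the grip in N (left out, the last holds). Time passes only in rows, so rows that repeat a pose let the fingers close. It gives the time, the measured TCP pose, the force and the opening at its end, in the units of the state.
- ctrl.sense(): the state, without advancing time (a new reading comes with each control period).
- ctrl.capture(name): name is "side" or "top" or "wrist"; returns (picture, depth): 480x640x3 uint8, red, green, blue; 480x640 float32, mm along the optical axis (not along the pixel's ray), 0 where there is no reading.
- ctrl.camera_model(name): a dict with "fov_y" (degrees; the focal length in pixels is half the picture's height over the tangent of half this angle, whatever the lens; pixels are square), "cx", "cy" (the principal point, pixels), "rvec" (rotation vector, rad) and "tvec" (3), from world to camera coordinates, as OpenCV has them. Camera axes: x right, y down, z forward; pixel columns grow to the right and rows downward; lengths in mm; the calibration is good to about 2 mm. A picture is of the moment at which its call begins: read the wrist's pose just before it. camera_model takes no time and is no camera call; for the wrist camera it gives the pose at the moment of the call.
- ctrl.finish_job(): hands the job in, once; it reports no verdict.
The state is a dict: "time_s": time; "joints": joint angles; "dq": joint speeds; "tau": joint torques, N m; "eef_pos": TCP position; "ee_rot": TCP orientation; "force": force on the tool from outside, world axes, zero at the start; "wrist_torque": the same for the moment, N m; "grip_width": opening from 0.0 (shut) to 1.0 (fully open).
Only numpy, scipy, OpenCV 4.12 (cv2) and the standard library are available. Lean on these libraries where they do the work, as an engineer would, in place of code of your own. Each camera call takes 0.05 s, during which the arm holds its last target.

TASK

With a fingertip, gently push the tabs of the lamp's filter wheel to click it round until the label with the plain ring (the open position) stands at the fixed pointer. Then press the steel start button on the lamp's control box all the way down and let it come up again; do not press it while any other label is at the pointer. Grip nothing, and leave the vials, the cap and all the other glassware and equipment where they stand.

Things in the scene. Friction and masses are not known exactly. Their poses are not given: they have to be found in the camera images.
- wheel (a joint): angle (rad) of the lamp's filter wheel about its upright axis, anticlockwise from above positive, turns without end; 0 (each full turn adds 6.283): ring label at the pointer. Stations every 60 deg; starts clicked into one of the five others, rarely stuck half-way. A sprung click stop: about 2 N on a tab starts it, past half-way (30 deg) it runs on by itself into the next station, and it stays there when let go
- wheel_axis (a point): point on the wheel's axis at the disc's top face, 118 mm above the bench. The wheel: flat black disc, 190 mm diameter, underside at 108 mm. Each of its six stations, 60 deg apart, has, going outwards, a 39 mm round filter cell, a white 21 x 30 mm label with black marks, and an upright aluminium tab beyond the rim
- ring_label (a point): centre of the ring label on the disc's top face, 81.5 mm from the axis: white with a plain black ring, 19 mm across (open position, no filter). Turns with the wheel. The other labels follow anticlockwise seen from above, every 60 deg: one, two, three, four and five radial black bars
- ring_tab (a point): point on the tab beside the ring label, 105 mm from the axis, on the tab's middle line, 126 mm above the bench; turns with the wheel. All six tabs are alike, every 60 deg: 9 mm thick round the circle, from 90 to 120 mm from the axis, from 108 to 134 mm above the bench, so 16 mm above the disc's top face. Pushing any tab sideways turns the wheel
- pointer (a point): tip of the fixed steel pointer: a 7 mm wide arm reaching 65 mm out from the axle cap over the wheel (top 11 mm above the disc), on the side away from the lamp column. The label facing its tip is the one that is set; the direction from wheel_axis to here is the pointer's direction
- stand: the lamp stand, fixed: dark base plate 275 x 200 x 18 mm, a 303 mm tall column 158 mm from the wheel axis on the side away from the pointer, and a finned lamp head (62 mm diameter, 150 to 302 mm high) over the wheel 52 mm from the axis on the column's side. Origin on the wheel axis at bench height, x axis towards the column, z up. Keep the hand on the pointer's side
- start_button (a joint): travel (m) of the start button, 0 up, 0.006 fully down; it springs back; about 2 N starts it, 5 N takes it fully down
- start_button_top (a point): centre of the top face of the start button: a round plain steel push button, 26 mm diameter, on top of the lamp's control box, 77 mm above the bench when up, pressed straight down; it stands 10 mm proud of a 42 mm black collar. It is the only push button in the scene
- lamp_box: the lamp's control box, fixed, light grey, 150 x 120 x 55 mm, with a dark panel on top holding a display, a small 24 mm black knob (14 mm high), a rocker switch and the start button. Origin at the centre of its underside; the button lies 40 mm from it towards its -x axis. It stands to the left or the right of the lamp stand
- sample_vial: glass vial with a white screw cap, 27 mm diameter, 57 mm tall, origin at the centre of its underside; stands loose on the lamp stand's base plate under the lamp, 52 mm from the wheel axis. Leave alone
- vial_a: glass vial with a white screw cap, 27 mm diameter, 57 mm tall, origin at the centre of its underside; loose on the bench. Leave alone
- vial_b: glass vial with a white screw cap, 27 mm diameter, 57 mm tall, origin at the centre of its underside; loose on the bench. Leave alone
- screw_cap: orange plastic screw cap, 38 mm diameter, 14 mm high, origin at the centre of its underside, loose. Leave alone
- tube_rack: blue rack 75 x 115 mm with six capped tubes, 116 mm tall, origin at the centre of its underside, loose; on the other side of the stand from the control box. Leave alone
- wash_bottle: white wash bottle, 60 mm diameter, 208 mm tall with a bent spout reaching 62 mm out, origin at the centre of its underside, loose. Leave alone
- bottle_a: glass reagent bottle with a blue cap, 86 mm diameter, 176 mm tall, origin at the centre of its underside, loose. Leave alone
- beaker: glass beaker, 70 mm diameter, 90 mm tall, origin at the centre of its underside, loose. Leave alone
There are look-alikes about, which are no part of the job. Leave any red or yellow look-alike of the lamp_box alone.

How it is judged:
By the outcome, as a careful person would: the job done as asked, in the order asked, and still so for the second after the job is handed in, with the robot touching nothing.
It also fails if it takes over 64 s, if anything falls off the work surface, if the arm or the gripper's body presses on something with over 40 N, if the wrist force passes 120 N, or if a joint passes its speed limit or range.

## Working session

There is one attempt and no reset: what is moved stays moved. The work goes in short steps, Python scripts to look and compute and a tool call to move; the robot and the scene stay as the last step left them, time stands still between calls to the robot, and variables do not carry over. Pictures are saved under pics/ and viewed, and the job is handed in when it is done.

Besides the shell and the picture viewer there is one more tool, called after "Request:" as name([rows], argument=value, ...), one row to a line, values as JSON. move_arm: Moves the arm, as the interface text tells. Its arguments: {"type":"object","properties":{"series":{"type":"array","items":{"type":"array"}},"force":{"type":"number"}},"required":["series"]}

```bash
ls; mkdir -p pics
python3 - <<'E'
from rig import ctrl
import cv2,json
s=ctrl.sense();print(s)
for n in ["side","top","wrist"]:
    p,d=ctrl.capture(n);cv2.imwrite(f"pics/{n}0.png",p[:,:,::-1]);import numpy as np;np.save(f"{n}0.npy",d);m=ctrl.camera_model(n);print(n,m)
    np.save(f"{n}0m.npy",m,allow_pickle=True)
E
```

```text
pics
{'time_s': 0.0, 'joints': array([-1.33437201e+00,  3.13478287e-01,  1.49844575e+00,  2.80239427e-05,
        1.33099251e+00, -2.23412893e-01]), 'dq': array([-0.00052178,  0.00015458,  0.00076274, -0.00037086, -0.00160723,
       -0.00201886]), 'tau': array([-3.10142510e-03, -4.12269831e+01, -2.59743047e+01, -4.10928915e-04,
        4.23808931e-03, -7.62404284e-06]), 'eef_pos': array([ 232.94468373, -470.30937963,  303.3172732 ]), 'ee_rot': array([-6.62024025e-04,  9.73685495e-01,  2.27894973e-01,  9.30209555e-06]), 'force': array([ 0.06523863,  0.67984502, -0.03046958]), 'wrist_torque': array([ 0.0003672 , -0.01391469, -0.00086163]), 'grip_width': 1.001162111492079}
side {'fov_y': 56.96109573637995, 'cx': 320.6610713943196, 'cy': 239.82472953367608, 'rvec': array([ 0.60980288, -2.57967151,  1.29906896]), 'tvec': array([453.996949  , 207.41399894, 938.03663002])}
top {'fov_y': 53.18233080757154, 'cx': 312.81122037164687, 'cy': 232.03521764014496, 'rvec': array([ 2.08667582, -2.1242598 ,  0.24381975]), 'tvec': array([  27.3263215 ,  504.41522911, 1305.18249723])}
wrist {'fov_y': 59.66313384878401, 'cx': 319.06652382234734, 'cy': 235.29265270732645, 'rvec': array([-2.42535811,  1.50761913,  0.24694816]), 'tvec': array([-525.36210506,  -41.9376615 ,  380.97604946])}
```

View pics/top0.png

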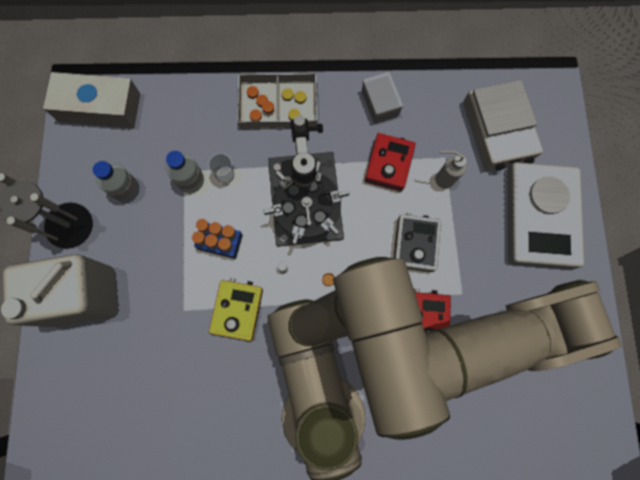

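View pics/side0.png

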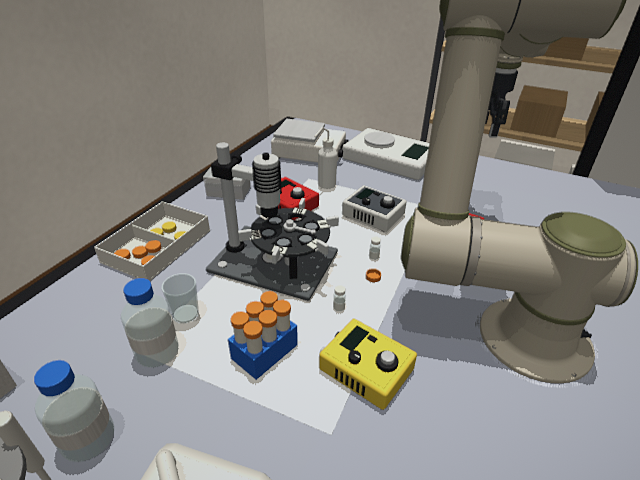

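View pics/wrist0.png

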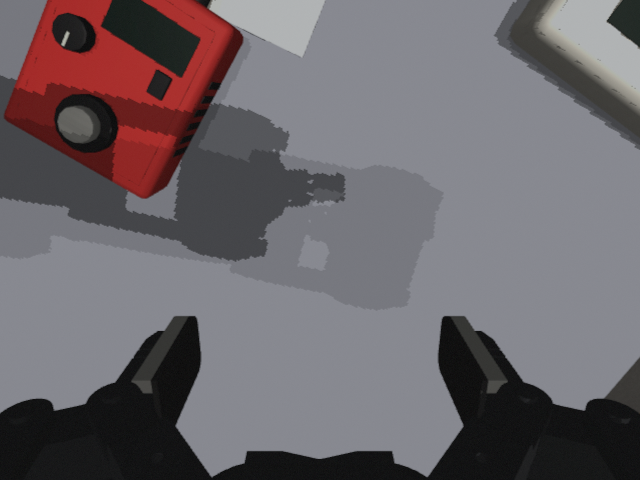

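The top view shows the stand's wheel around (306,203), the grey lamp box at (418,242) with its steel button near (418,254), and the red and yellow look-alikes. I'll zoom in on the wheel.

```bash
cat > h.py <<'E'
import numpy as np,cv2
def load(n): 
    m=np.load(n+"m.npy",allow_pickle=True).item(); return m
def K(m):
    f=240/np.tan(np.radians(m['fov_y']/2)); return np.array([[f,0,m['cx']],[0,f,m['cy']],[0,0,1]])
def onplane(m,u,v,z):
    R=cv2.Rodrigues(m['rvec'])[0]; c=-R.T@m['tvec']; d=R.T@np.linalg.inv(K(m))@np.array([u,v,1.]); return c+d*(z-c[2])/d[2]
def proj(m,P):
    return cv2.projectPoints(np.array(P,float).reshape(-1,3),m['rvec'],np.array(m['tvec']),K(m),None)[0].reshape(-1,2)
E
python3 - <<'E'
import cv2
from h import *
a=cv2.imread('pics/top0.png');c=a[140:260,245:365];cv2.imwrite('pics/topz.png',cv2.resize(c,(600,600),interpolation=cv2.INTER_CUBIC))
a=cv2.imread('pics/side0.png');c=a[185:285,225:355];cv2.imwrite('pics/sidez.png',cv2.resize(c,(780,600),interpolation=cv2.INTER_CUBIC))
m=load('top0')
for n,u,v,z in [('axis',307,203,129),('btn',418,254,77),('col',299,122,303),('boxc',418,242,55),('vial',282,268,57),('cap',329,280,14)]: print(n,onplane(m,u,v,z))
E
```

```text
axis [569.71885498  33.26979223 129.        ]
btn [ 432.72967823 -271.80370608   77.        ]
col [724.74146202  49.07100047 303.        ]
boxc [ 471.09320051 -279.19362211   55.        ]
vial [403.30032285 106.20636852  57.        ]
cap [372.73943189 -25.8660389   14.        ]
```

View pics/topz.png

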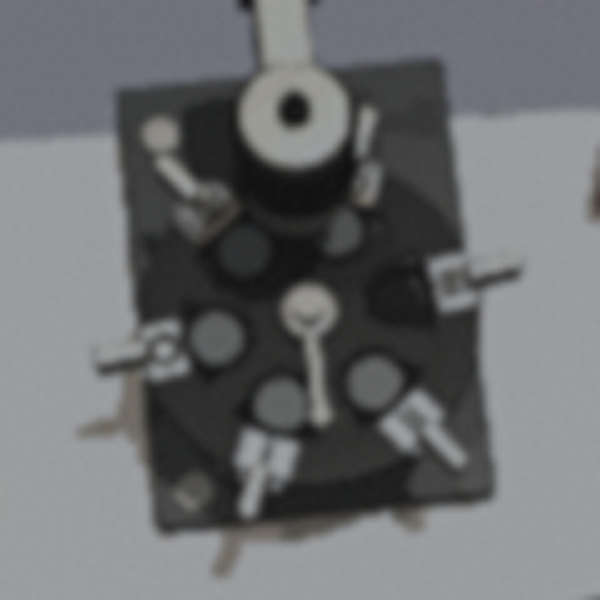

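View pics/sidez.png

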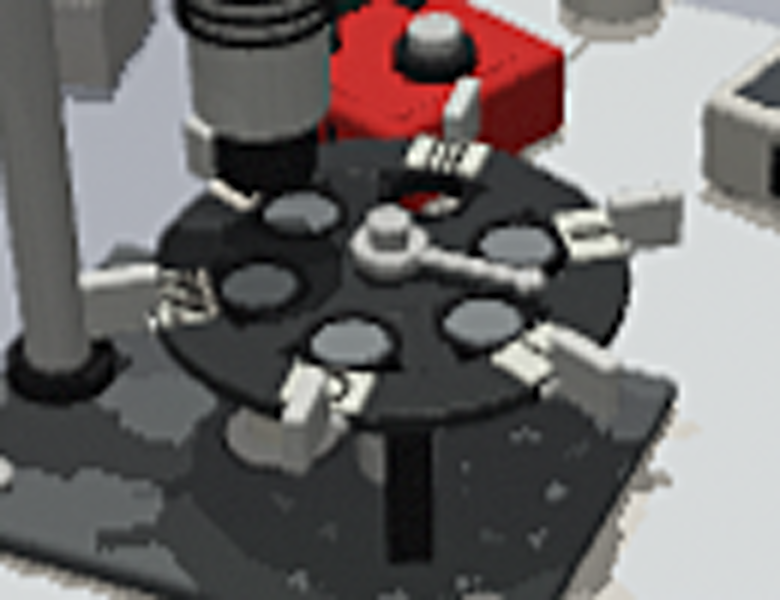

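Run:
```python
from h import *
m=load('top0');s=load('side0')
T=lambda u,v,z:onplane(m,245+u/5-.4,140+v/5-.4,z)
S=lambda u,v,z:onplane(s,225+u/6-.4,185+v/6-.4,z)
P={}
for n,u,v in [('ring',165,350),('one',265,455),('two',412,420),('three',455,280)]: P[n]=T(u,v,118);print('T',n,P[n])
for n,u,v in [('ring',338,388),('one',533,365),('two',588,235),('three',446,156)]: P[n+'s']=S(u,v,118);print('S',n,P[n+'s'])
# axis: circle radius81.5 fit
from scipy.optimize import least_squares
for q in ('','s'):
  pts=np.array([P[n+q][:2] for n in('ring','one','two','three')])
  r=least_squares(lambda c:np.hypot(*(pts-c).T)-81.5,[570,33]);c=r.x;print('axis',c,r.fun)
  print(np.degrees(np.arctan2(*(pts-c).T[::-1])))
  tip=(T(320,415,129) if q=='' else S(535,280,129))[:2];d=tip-c;print('tip',tip,np.hypot(*d),np.degrees(np.arctan2(d[1],d[0])))
for q,F,a,b in (('T',T,(308,305),(320,415)),('S',S,(385,215),(535,280))):
  a=F(*a,140 if 0 else 129)[:2];b=F(*b,129)[:2];d=b-a;print(q,a,b,np.degrees(np.arctan2(d[1],d[0])))
# column top, baseplate corners (z=18) in top
B=np.array([T(*p,18)[:2] for p in [(118,92),(440,60),(492,497),(158,530)]]);print(B,[np.hypot(*(B[i]-B[i-1])) for i in range(4)],B.mean(0))
e=B[0]+B[1]-B[2]-B[3];print('stand dir',np.degrees(np.arctan2(e[1],e[0])))
```

```text
T ring [555.52244673 114.07557974 118.        ]
T one [495.56153813  59.99811132 118.        ]
T two [513.72275698 -20.19317423 118.        ]
T three [592.81796011 -45.89325697 118.        ]
S ring [550.77102298 111.66018809 118.        ]
S one [493.31824185  66.3416855  118.        ]
S two [512.37887876 -19.67922064 118.        ]
S three [590.01961901 -44.33831489 118.        ]
axis [573.54935293  34.26359117] [ 0.32250832  0.62408164 -0.60030358  0.94027855]
[ 102.72766455  161.73807651 -137.69017731  -76.4833413 ]
tip [514.65091263  29.81387544] 59.06628683272626 -175.67957097152788
axis [570.58595932  34.76144573] [-2.08936924  1.97222117 -1.80150326 -0.04793275]
[ 104.44940495  157.76957858 -136.9149897   -76.1966561 ]
tip [510.35659395  31.21478012] 60.333699452749364 -176.6299731432713
T [576.56150083  35.34427323] [514.65091263  29.81387544] -174.89538634753904
S [582.83804388  19.18666015] [510.35659395  31.21478012] 170.57777051329228
[[745.98159028 148.87993664]
 [763.4190316  -46.76807611]
 [491.31578225 -69.60661719]
 [475.11066094 125.02644431]] [np.float64(271.9191965555674), np.float64(196.4235455629903), np.float64(273.06002501929515), np.float64(195.3065144521065)] [618.95676627  39.38292191]
stand dir 4.914950507442096
```

```bash
cat >> h.py <<'E'
def tool_yaw(q):
    from scipy.spatial.transform import Rotation as R
    M=R.from_quat([q[1],q[2],q[3],q[0]]).as_matrix(); return np.degrees(np.arctan2(M[1,0],M[0,0])),M
def rows(s,targets):
    """targets: (x,y,z TCP world, tool x heading deg)"""
    y0,M=tool_yaw(s['ee_rot']);o=[]
    for x,y,z,h in targets:
        t=M.T@(np.array([x,y,z])-s['eef_pos']); o.append((np.round(t,1).tolist(),round(float((y0-h+180)%360-180),1)))
    return o
E
python3 - <<'E'
from rig import ctrl
from h import *
s=ctrl.sense();y,M=tool_yaw(s['ee_rot']);print(y,M)
m=load('wrist0');R=cv2.Rodrigues(m['rvec'])[0];c=-R.T@m['tvec'];print('cam in tool',M.T@(c-s['eef_pos']),'cam axes in tool',(M.T@R.T).round(2))
for r in rows(s,[(380,-60,304,0)]):print(r)
E
```

```text
26.343081512294972 [[ 8.96153008e-01  4.43745121e-01 -2.32036894e-04]
 [ 4.43745138e-01 -8.96152566e-01  9.11274737e-04]
 [ 1.96433260e-04 -9.19606840e-04 -9.99999558e-01]]
cam in tool [ 81.03489162   0.55837032 -70.8990265 ] cam axes in tool [[-0.   -0.95 -0.32]
 [ 1.   -0.    0.  ]
 [-0.   -0.32  0.95]]
([313.9, -302.5, -0.2], 26.3)
```

Run:
```python
from rig import ctrl
from h import *
s=ctrl.sense()
for r in rows(s,[(380,-100,304,80),(490,115,304,135)]):print(r)
```

```text
([296.2, -266.7, -0.2], -53.7)
([490.1, -410.5, -0.0], -108.7)
```

Request:
move_arm([
  [[20,-18,0],-5,0],
  [[50,-45,0],-10,0],
  [[85,-77,0],-16,0],
  [[120,-109,0],-22,0],
  [[155,-140,0],-28,0],
  [[190,-172,0],-34,0],
  [[225,-204,0],-40,0],
  [[260,-235,0],-46,0],
  [[285,-258,0],-51,0],
  [[296,-267,0],-54,0],
])

```text
time_s: 1.4
eef_pos: [380.0, -98.3, 303.8]
ee_rot: [-0.0, 0.763, 0.647, 0.0]
force: [-0.9, -0.8, 0.1]
grip_width: 0.0
```

Run:
```python
from rig import ctrl
from h import *
s=ctrl.sense();print(s['time_s'],s['eef_pos'],s['force'],s['grip_width'],tool_yaw(s['ee_rot'])[0])
for r in rows(s,[(496,111,304,135),(496,111,195,135)]):print(r)
p,d=ctrl.capture('wrist');cv2.imwrite('pics/w1.png',p[:,:,::-1]);np.save('w1m.npy',ctrl.camera_model('wrist'),allow_pickle=True)
p,d=ctrl.capture('top');cv2.imwrite('pics/top1.png',cv2.resize(p[140:300,245:445,::-1],(750,600)))
```

```text
1.4 [379.99164711 -98.26190796 303.83324287] [-0.88255862 -0.82410808  0.05003201] 3.652178222179215e-05 80.58344412831465
([225.4, 80.2, -0.1], -54.4)
([225.4, 80.2, 108.9], -54.4)
```

View pics/w1.png

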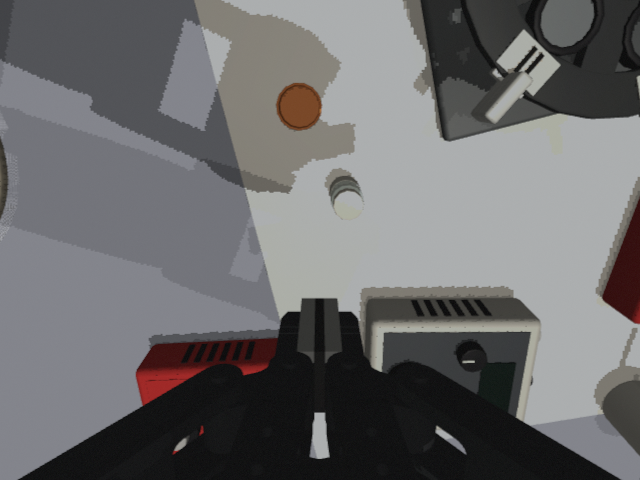

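View pics/top1.png

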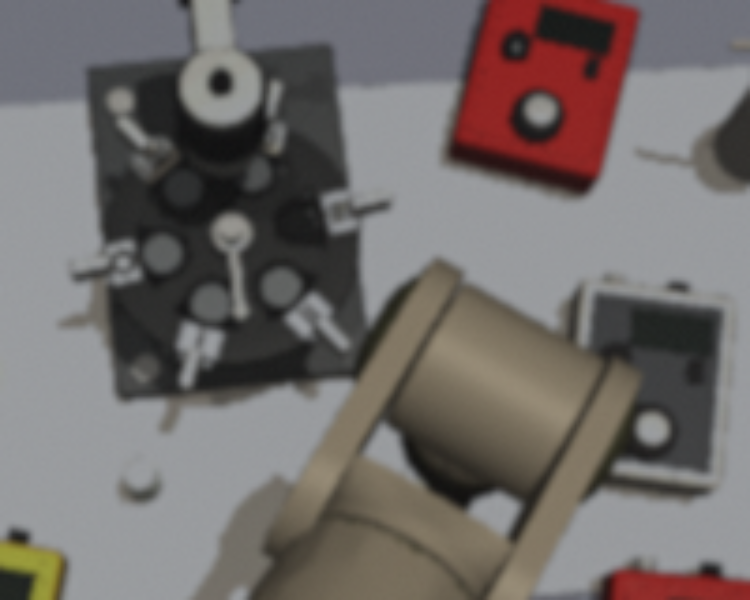

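The wrist view shows the orange cap at (299,106), a vial at (347,200), the two-bar label at (528,65) and the shut fingertips about 15–30 mm thick. The top view shows the wheel unchanged: ring at left, pointer between the one- and two-bar labels.

Run:
```python
from h import *
m=load('w1');p=onplane(m,528,65,118);print(p,np.hypot(*(p[:2]-[572.5,34.5])),np.degrees(np.arctan2(*(p[:2]-[572.5,34.5])[::-1])))
```

```text
[512.8887274  -21.62680251 118.        ] 81.87625896248117 -136.72445535165934
```

Request:
move_arm([
  [[20,7,0],-6,0],
  [[55,20,0],-14,0],
  [[95,34,0],-23,0],
  [[135,48,0],-32,0],
  [[175,62,0],-41,0],
  [[205,73,0],-48,0],
  [[225,80,0],-54.4,0],
  [[225,80,0],-54.4,0],
])

```text
time_s: 2.5
eef_pos: [496.6, 108.5, 303.4]
ee_rot: [-0.0, 0.385, 0.923, -0.0]
force: [0.2, 0.1, -0.4]
grip_width: 0.003
```

Request:
move_arm([
  [[0,0,20],0,0],
  [[0,0,45],0,0],
  [[0,0,70],0,0],
  [[0,0,90],0,0],
  [[0,0,103],0,0],
  [[0,0,108],0,0],
  [[0,0,108],0,0],
])

```text
time_s: 3.38
eef_pos: [496.4, 108.3, 196.2]
ee_rot: [0.0, 0.385, 0.923, 0.0]
force: [1.0, -0.8, -0.6]
grip_width: -0.007
```

Run:
```python
from rig import ctrl
from h import *
s=ctrl.sense();print(s['time_s'],s['eef_pos'],s['force'],tool_yaw(s['ee_rot'])[0])
p,d=ctrl.capture('side');cv2.imwrite('pics/s2.png',cv2.resize(p[165:305,215:375,::-1],(685,600)))
c=np.array([572.5,34.5])
print(rows(s,[(*(c+109*np.array([np.cos(np.radians(a)),np.sin(np.radians(a))])),194.5,a) for a in (142,149,155,161,167,173,179,185,191,197)]))
```

```text
3.375 [496.44569624 108.2519734  196.15408753] [ 1.04806341 -0.75001549 -0.56438301] 134.6947297558304
[([2.2, -11.7, 1.7], -7.3), ([-0.3, -24.7, 1.7], -14.3), ([-3.7, -35.6, 1.6], -20.3), ([-8.2, -46.1, 1.6], -26.3), ([-13.8, -56.1, 1.6], -32.3), ([-20.4, -65.4, 1.6], -38.3), ([-27.9, -73.9, 1.6], -44.3), ([-36.3, -81.7, 1.6], -50.3), ([-45.4, -88.5, 1.7], -56.3), ([-55.3, -94.3, 1.7], -62.3)]
```

View pics/s2.png

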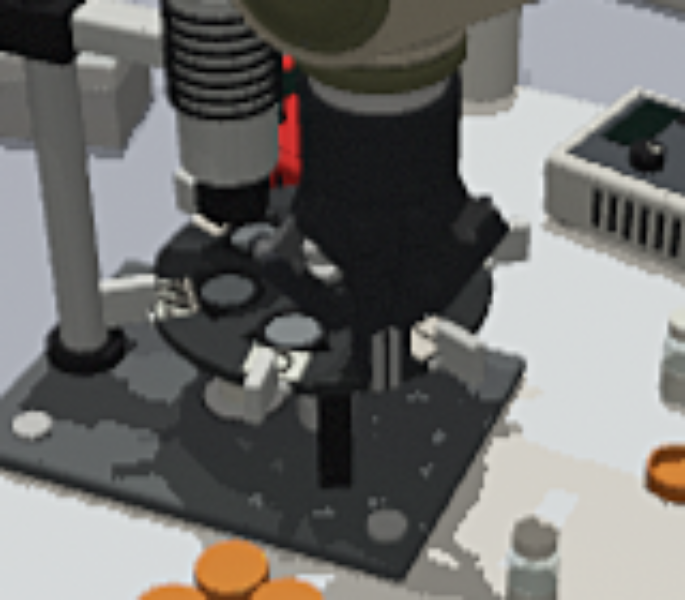

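The shut fingertips (388,360) stand between the ring tab (262,370) and the one-bar tab (465,355). Now I'll push gently.

Request:
move_arm([
  [[1.5,-6,1.5],-3.7,0],
  [[2,-11.5,1.5],-7.3,0],
  [[1,-18,1.5],-10.8,0],
  [[0,-24.5,1.5],-14.3,0],
  [[-2,-30,1.5],-17.3,0],
  [[-3.5,-35.5,1.5],-20.3,0],
  [[-6,-41,1.5],-23.3,0],
  [[-8,-46,1.5],-26.3,0],
  [[-11,-51,1.5],-29.3,0],
  [[-14,-56,1.5],-32.3,0],
])

```text
time_s: 4.68
eef_pos: [466.6, 59.0, 195.1]
ee_rot: [0.001, 0.112, 0.994, 0.0]
force: [0.4, -0.2, 0.5]
grip_width: -0.001
```

Run:
```python
from rig import ctrl
from h import *
s=ctrl.sense();print(s['time_s'],s['eef_pos'],s['force'],s['wrist_torque'],tool_yaw(s['ee_rot'])[0])
p,d=ctrl.capture('side');cv2.imwrite('pics/s3.png',cv2.resize(p[165:305,215:375,::-1],(685,600)))
c=np.array([572.5,34.5])
print(rows(s,[(*(c+109*np.array([np.cos(np.radians(a)),np.sin(np.radians(a))])),194.5,a) for a in (170,174,178,182,186,190,194,198,202,206,210,214,218)]))
```

```text
4.675 [466.62366574  59.02733599 195.11820696] [ 0.37654134 -0.21003642  0.53099766] [ 6.78023262e-02 -1.08271247e-02 -8.05986495e-05] 167.13561258908555
[([0.2, -5.8, 0.6], -2.9), ([-0.5, -13.4, 0.6], -6.9), ([-1.6, -20.9, 0.6], -10.9), ([-3.3, -28.3, 0.6], -14.9), ([-5.5, -35.6, 0.6], -18.9), ([-8.2, -42.7, 0.6], -22.9), ([-11.4, -49.6, 0.6], -26.9), ([-15.1, -56.3, 0.6], -30.9), ([-19.2, -62.6, 0.6], -34.9), ([-23.8, -68.7, 0.6], -38.9), ([-28.8, -74.5, 0.6], -42.9), ([-34.2, -79.9, 0.6], -46.9), ([-39.9, -84.9, 0.7], -50.9)]
```

View pics/s3.png

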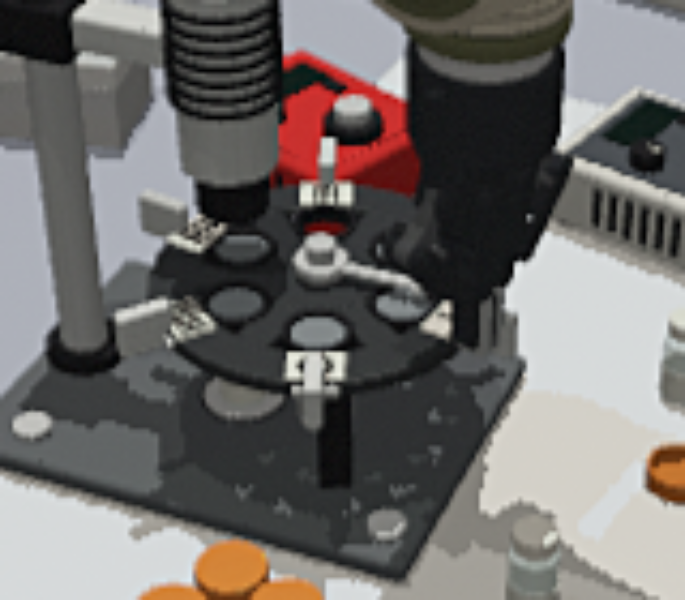

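The wheel follows: the ring label is now at (316,368) and the finger sits behind the one-bar tab. I'll keep pushing.

Request:
move_arm([
  [[0,-6,0.5],-3,0],
  [[-0.5,-11,0.5],-5.5,0],
  [[-1,-16,0.5],-8,0],
  [[-2,-21,0.5],-11,0],
  [[-3,-26,0.5],-13.5,0],
  [[-4,-31,0.5],-16,0],
  [[-5.5,-36,0.5],-19,0],
  [[-7.5,-41,0.5],-22,0],
  [[-9.5,-45,0.5],-24.5,0],
  [[-11.5,-49.5,0.5],-27,0],
])

```text
time_s: 5.98
eef_pos: [466.7, 8.6, 194.4]
ee_rot: [0.001, -0.122, 0.992, 0.0]
force: [1.2, 2.6, 0.1]
grip_width: 0.0
```

Run:
```python
from rig import ctrl
from h import *
s=ctrl.sense();print(s['time_s'],s['eef_pos'],s['force'],s['wrist_torque'],tool_yaw(s['ee_rot'])[0])
p,d=ctrl.capture('side');cv2.imwrite('pics/s4.png',cv2.resize(p[165:305,215:375,::-1],(685,600)))
c=np.array([572.5,34.5])
print(rows(s,[(*(c+109*np.array([np.cos(np.radians(a)),np.sin(np.radians(a))])),194.5,a) for a in (198,202,206,210,214,218)]))
```

```text
5.975 [466.74017351   8.63977378 194.43307539] [1.19747373 2.63148568 0.10168843] [ 0.59063328 -0.09391752  0.04373589] -165.92911608536608
[([-0.1, -8.1, -0.1], -3.9), ([-0.9, -15.7, -0.1], -7.9), ([-2.2, -23.2, -0.1], -11.9), ([-4.1, -30.5, -0.1], -15.9), ([-6.4, -37.8, -0.1], -19.9), ([-9.2, -44.8, -0.1], -23.9)]
```

View pics/s4.png

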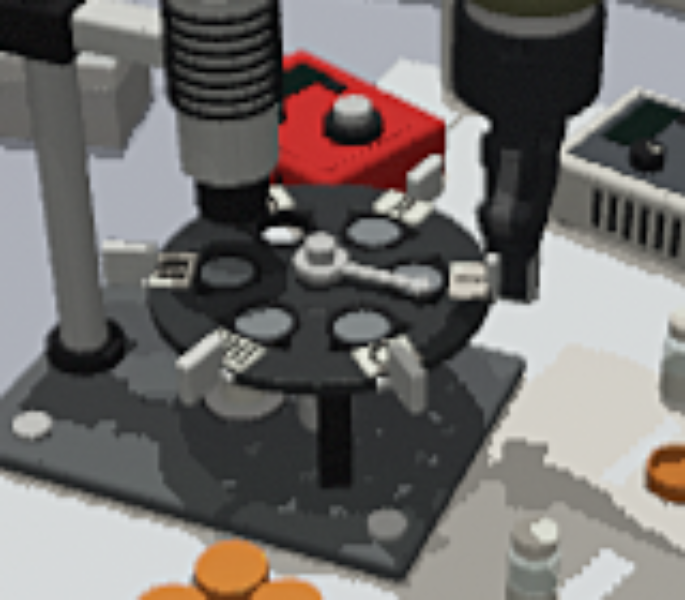

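The one-bar tab is past the pointer with about 2.6 N of contact, and the ring label at (375,358) is coming round. I'll push past half-way.

Request:
move_arm([
  [[0,-4,0],-2,0],
  [[0,-8,0],-4,0],
  [[-0.5,-12,0],-6,0],
  [[-1,-16,0],-8,0],
  [[-1.5,-20,0],-10,0],
  [[-2.5,-24,0],-12,0],
  [[-3,-27,0],-14,0],
  [[-4,-30.5,0],-16,0],
  [[-5,-34,0],-18,0],
  [[-5,-34,0],-18,0],
])

```text
time_s: 7.28
eef_pos: [479.8, -23.4, 194.2]
ee_rot: [0.0, -0.275, 0.961, -0.0]
force: [0.1, -0.5, 0.1]
grip_width: 0.0
```

Run:
```python
from rig import ctrl
from h import *
s=ctrl.sense();print(s['time_s'],s['eef_pos'],s['force'],s['wrist_torque'],tool_yaw(s['ee_rot'])[0])
p,d=ctrl.capture('side');cv2.imwrite('pics/s5.png',cv2.resize(p[165:305,215:375,::-1],(685,600)))
```

```text
7.275 [479.81311323 -23.41545561 194.23312945] [ 0.05553961 -0.51464615  0.11266398] [ 0.02261418 -0.00932224  0.0505914 ] -148.03980382832637
```

View pics/s5.png

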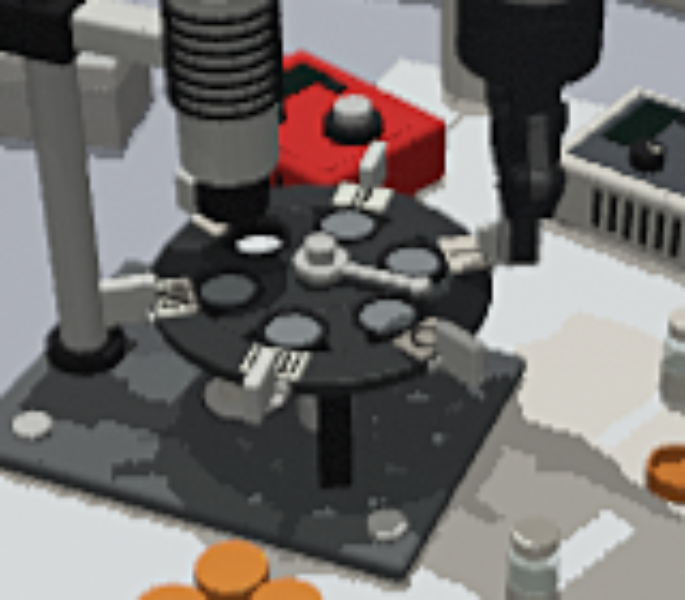

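Force has dropped to zero, but the ring at (418,340) is still about 25° short of the pointer. I'll push further.

Run:
```python
from rig import ctrl
from h import *
s=ctrl.sense()
c=np.array([572.5,34.5])
print(rows(s,[(*(c+109*np.array([np.cos(np.radians(a)),np.sin(np.radians(a))])),194.5,a) for a in (216,220,224,228,232)]))
```

```text
[([-0.6, -7.7, -0.3], -4.0), ([-1.4, -15.2, -0.3], -8.0), ([-2.8, -22.7, -0.3], -12.0), ([-4.6, -30.1, -0.3], -16.0), ([-7.0, -37.4, -0.3], -20.0)]
```

Request:
move_arm([
  [[0,-4,0],-2,0],
  [[-0.5,-8,0],-4,0],
  [[-1,-12,0],-6,0],
  [[-1.5,-15,0],-8,0],
  [[-2,-19,0],-10,0],
  [[-3,-23,0],-12,0],
  [[-3,-23,0],-12,0],
  [[-3,-23,0],-12,0],
])

```text
time_s: 8.32
eef_pos: [494.3, -41.2, 194.0]
ee_rot: [0.0, -0.374, 0.927, -0.0]
force: [0.0, -0.6, 1.0]
grip_width: -0.001
```

Run:
```python
from rig import ctrl
from h import *
s=ctrl.sense();print(s['time_s'],s['eef_pos'],s['force'],s['wrist_torque'],tool_yaw(s['ee_rot'])[0])
p,d=ctrl.capture('side');cv2.imwrite('pics/s6.png',cv2.resize(p[165:305,215:375,::-1],(685,600)))
```

```text
8.325 [494.31476292 -41.19104386 193.95672497] [ 0.0149355  -0.64170036  1.02074807] [-0.04522945  0.02337116 -0.00070159] -136.02116364309717
```

View pics/s6.png

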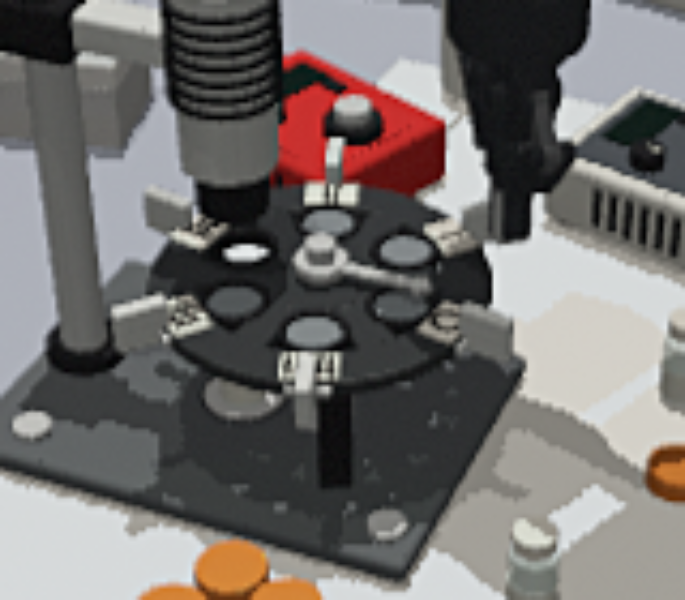

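Run:
```python
from h import *
s=load('side0');c=np.array([572.5,34.5])
for n,u,v in [('ring',447,324),('one',457,238),('five',312,372),('two',330,193),('four',185,314)]:
  p=onplane(s,215+u/4.28-.4,165+v/4.286-.4,118)[:2]-c;print(n,np.hypot(*p),np.degrees(np.arctan2(p[1],p[0]))%360)
```

```text
ring 82.09510724585527 174.0242831697701
one 83.81008388348073 232.75737752142948
five 86.13040587809147 116.4291837381394
two 82.50268931966998 295.60177168194593
four 79.61865783968113 54.38985060994708
```

The ring is at about 174.5° and the pointer at about 184.8°. I'll back the finger off a little and check whether the wheel is still creeping.

Request:
move_arm([
  [[1,5,0],2,0],
  [[2,12,0],6,0],
  [[2,12,0],6,0],
  [[2,12,0],6,0],
])

```text
time_s: 8.88
eef_pos: [484.8, -34.2, 194.0]
ee_rot: [0.0, -0.326, 0.945, -0.0]
force: [-0.5, 0.3, -0.5]
grip_width: -0.0
```

Run:
```python
from rig import ctrl
from h import *
s=ctrl.sense();print(s['time_s'],s['eef_pos'],s['force'],s['wrist_torque'],tool_yaw(s['ee_rot'])[0])
p,d=ctrl.capture('side');cv2.imwrite('pics/s7.png',cv2.resize(p[165:305,215:375,::-1],(685,600)))
p,d=ctrl.capture('wrist');cv2.imwrite('pics/w7.png',p[:,:,::-1]);np.save('w7m.npy',ctrl.camera_model('wrist'),allow_pickle=True)
```

```text
8.875 [484.77403397 -34.15740493 194.00474596] [-0.48214842  0.31004148 -0.48626324] [-0.02526994 -0.03337405  0.02445014] -141.89564547142524
```

View pics/s7.png

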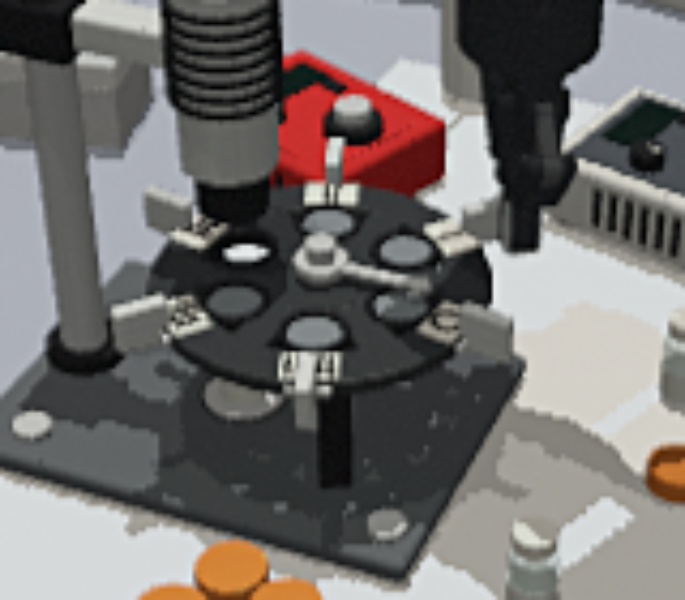

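View pics/w7.png

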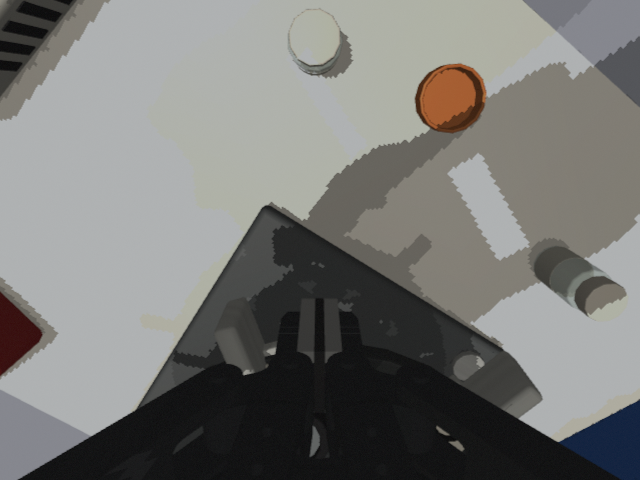

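The wheel has stayed about 10° short (ring at (447,324), pointer tip at (428,287)), so the spring has not pulled it home. I'll nudge it in small steps.

Run:
```python
from rig import ctrl
from h import *
s=ctrl.sense()
c=np.array([572.5,34.5])
print(rows(s,[(*(c+109*np.array([np.cos(np.radians(a)),np.sin(np.radians(a))])),194.5,a) for a in (224,227,230,233,236)]))
```

```text
[([-3.0, -11.3, -0.6], -5.9), ([-3.8, -16.9, -0.6], -8.9), ([-4.8, -22.5, -0.6], -11.9), ([-6.1, -28.1, -0.6], -14.9), ([-7.7, -33.6, -0.6], -17.9)]
```

Request:
move_arm([
  [[-1.5,-6,0],-3,0],
  [[-3,-11,0],-6,0],
  [[-3.5,-14,0],-7.5,0],
  [[-4,-17,0],-9,0],
  [[-4.5,-20,0],-10.5,0],
  [[-5,-22.5,0],-12,0],
  [[-5,-22.5,0],-12,0],
  [[-5,-22.5,0],-12,0],
])

```text
time_s: 9.98
eef_pos: [502.4, -48.7, 193.9]
ee_rot: [-0.0, -0.423, 0.906, 0.0]
force: [-0.2, 0.8, -0.6]
grip_width: 0.003
```

```bash
cat > look.py <<'E'
import sys
from rig import ctrl
from h import *
s=ctrl.sense();print(s['time_s'],s['eef_pos'],s['force'],s['wrist_torque'],tool_yaw(s['ee_rot'])[0])
p,d=ctrl.capture('side');cv2.imwrite(f'pics/{sys.argv[1]}.png',cv2.resize(p[165:305,215:375,::-1],(685,600),interpolation=cv2.INTER_CUBIC))
E
python3 look.py s8
```

```text
9.975 [502.3790369  -48.69653283 193.9061172 ] [-0.15225374  0.77831812 -0.59331801] [-0.01055636  0.0023208  -0.04374262] -129.96766376662822
```

View pics/s8.png

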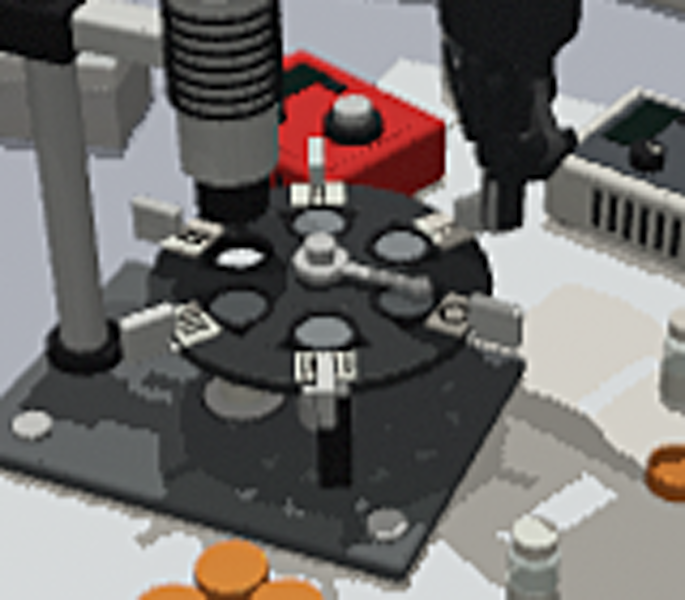

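Request:
move_arm([
  [[0,-2,0],-1,0],
  [[-0.3,-4,0],-2,0],
  [[-0.6,-6,0],-3,0],
  [[-0.9,-8,0],-4,0],
  [[-0.9,-8,0],-4,0],
  [[-0.9,-8,0],-4,0],
])

```text
time_s: 10.78
eef_pos: [509.1, -53.2, 193.9]
ee_rot: [-0.0, -0.454, 0.891, 0.0]
force: [1.1, -0.1, -0.6]
grip_width: -0.003
```

```bash
python3 look.py s9
```

```text
10.775 [509.10275311 -53.15468642 193.86821775] [ 1.07524528 -0.11345506 -0.56488812] [-0.00764894 -0.02087507  0.02425577] -125.96370696535612
```

View pics/s9.png

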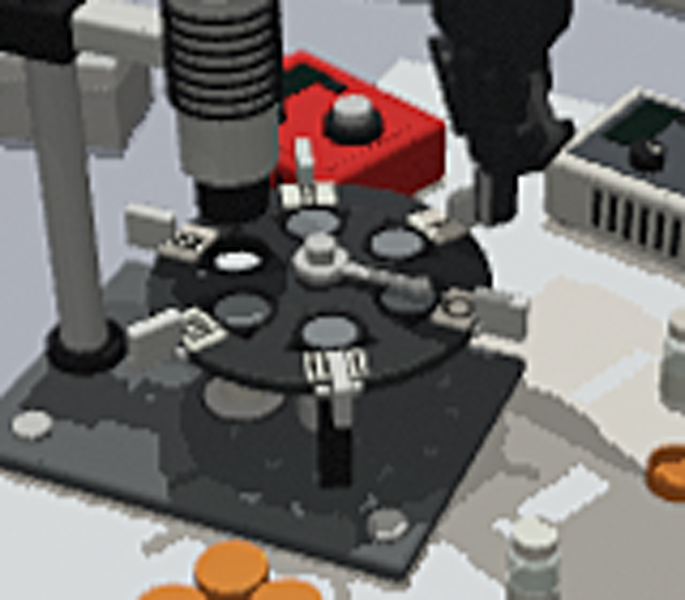

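Run:
```python
from h import *
s=load('side0');c=np.array([572.5,34.5])
def A(n,u,v,z,):
  p=onplane(s,215+u/4.28-.4,165+v/4.286-.4,z)[:2]-c;print(n,np.hypot(*p),np.degrees(np.arctan2(p[1],p[0]))%360)
for n,u,v in [('ring',457,307),('one',438,225),('five',335,371),('two',310,193),('four',201,328)]: A(n,u,v,118)
A('tip',430,288,127); A('axis',320,258,118)
g=lambda a,r,z:(proj(s,[c[0]+r*np.cos(np.radians(a)),c[1]+r*np.sin(np.radians(a)),z])[0]-[215,165]+.4)*4.283
for a in (180,184.8,190):print(a,g(a,65,127),g(a,81.5,118))
```

```text
ring 80.02901875748988 185.43493219874202
one 81.58022226897475 244.36064009271462
five 85.93422112505495 124.28170999875678
two 82.933839888276 303.68135429363167
four 78.26702876939281 65.73572750455202
tip 64.70517070692163 184.6928441249274
axis 16.10693497957632 300.70358137113624
180 [426.69852828 293.193464  ] [454.15957842 315.17941277]
184.8 [430.89585851 287.80011158] [459.28282686 308.31292884]
190 [434.51819431 281.79299617] [463.6600904  300.68158433]
```

The labels now average about 184.9°, against 184.7–184.8° for the pointer. I'll back off, lift clear and confirm.

Request:
move_arm([
  [[2,5,0],0,0],
  [[5,12,0],0,0],
  [[10,20,-5],0,0],
  [[20,25,-25],0,0],
  [[40,25,-50],0,0],
  [[60,25,-80],0,0],
  [[80,25,-100],0,0],
  [[100,25,-110],0,0],
  [[100,25,-110],0,0],
])

```text
time_s: 11.95
eef_pos: [446.2, -82.4, 302.2]
ee_rot: [-0.014, -0.433, 0.901, -0.013]
force: [-0.5, -0.4, -0.8]
grip_width: -0.002
```

```bash
python3 look.py s10
python3 - <<'E'
from rig import ctrl
from h import *
p,d=ctrl.capture('top');cv2.imwrite('pics/t10full.png',p[:,:,::-1]);cv2.imwrite('pics/t10.png',cv2.resize(p[140:260,245:365,::-1],(600,600),interpolation=cv2.INTER_CUBIC))
E
```

```text
11.95 [446.19826945 -82.38896436 302.20164906] [-0.46161239 -0.37870591 -0.7646559 ] [0.03178213 0.00065946 0.08288526] -128.71564317500167
```

View pics/s10.png

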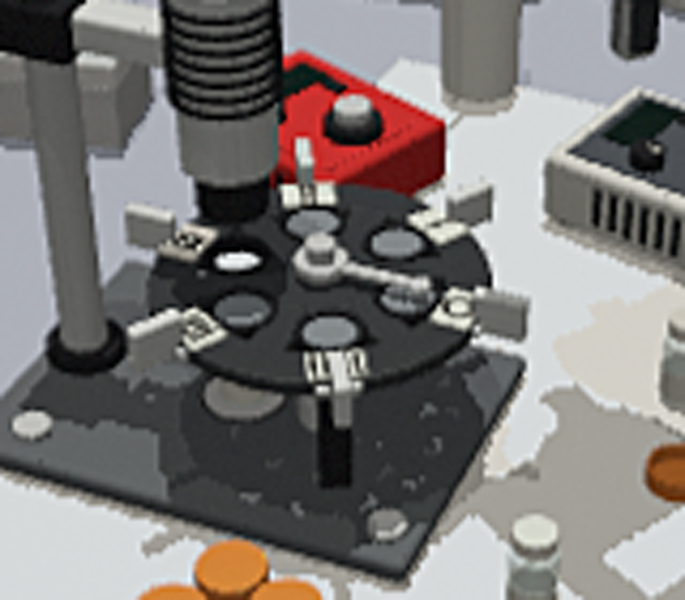

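View pics/t10.png

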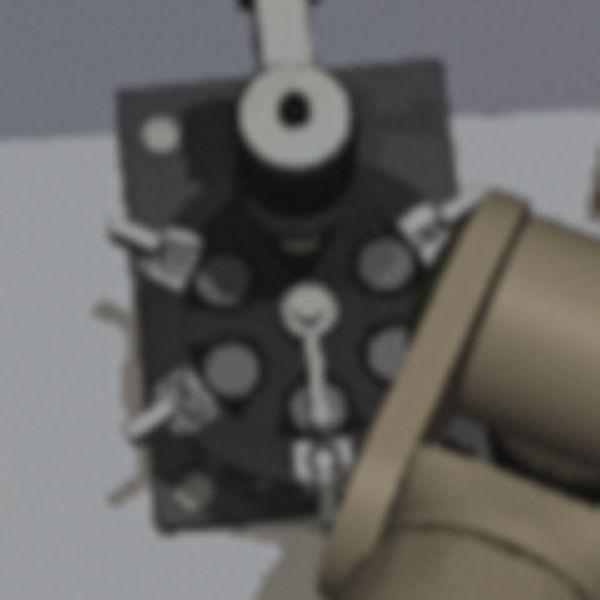

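View pics/t10full.png

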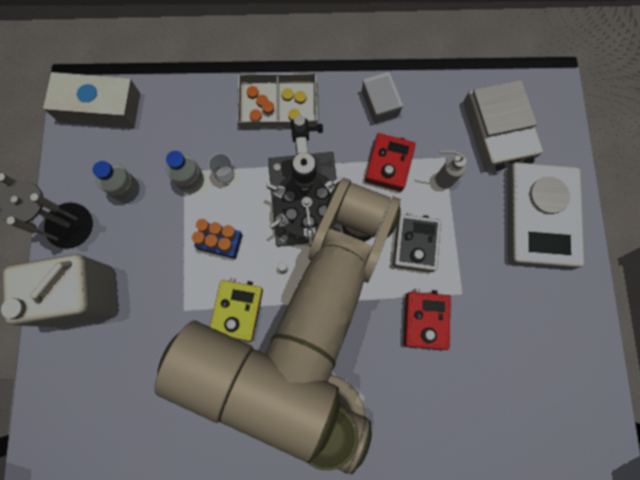

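Free of the finger, the ring label at (323,460) in the top crop lies in line with the pointer tip at (320,415). Next I'll measure the button.

Run:
```python
from h import *
for name,mn,box in (('t10full','top0',(405,242,434,268)),('side0','side0',(372,188,402,214))):
  a=cv2.imread(f'pics/{name}.png');x0,y0,x1,y1=box;c=a[y0:y1,x0:x1]
  cv2.imwrite(f'pics/b_{name}.png',cv2.resize(c,None,fx=14,fy=14,interpolation=cv2.INTER_NEAREST))
  g=cv2.cvtColor(c,cv2.COLOR_BGR2GRAY);n,l,st,ce=cv2.connectedComponentsWithStats((g>125).astype(np.uint8))
  for i in range(1,n):
    if st[i,4]>15: u,v=ce[i]+[x0,y0];print(name,st[i],(u,v),onplane(load(mn),u,v,77))
```

```text
t10full [10  9  8  7 44] (np.float64(418.52272727272725), np.float64(253.9090909090909)) [ 432.95968292 -273.27062209   77.        ]
t10full [ 0 21 29  5 68] (np.float64(417.61764705882354), np.float64(265.2647058823529)) [ 401.26232848 -268.63160501   77.        ]
side0 [  0   0  30  13 247] (np.float64(389.7692307692308), np.float64(192.59109311740892)) [ 436.00493471 -301.92051759   77.        ]
side0 [16 13 14 13 66] (np.float64(395.75757575757575), np.float64(208.04545454545456)) [ 394.7645429  -231.59426617   77.        ]
side0 [ 0 22 10  4 23] (np.float64(375.17391304347825), np.float64(212.08695652173913)) [ 437.26415724 -186.99395674   77.        ]
```

View pics/b_t10full.png

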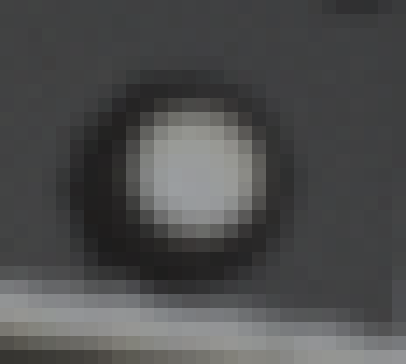

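View pics/b_side0.png

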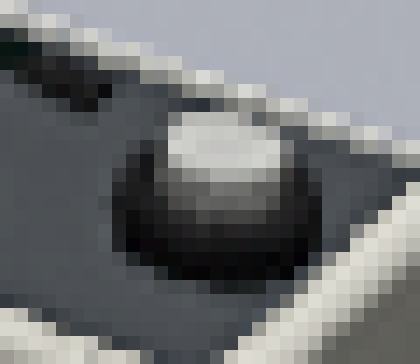

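Run:
```python
from rig import ctrl
from h import *
print(onplane(load('side0'),388-.5,198.4-.5,77))
s=ctrl.sense();print(s['eef_pos'],s['joints'],s['ee_rot'])
print(rows(s,[(433,-271,250,150),(433,-271,302,150)]))
```

```text
[ 432.11873477 -271.27726707   77.        ]
[446.37819283 -82.05476464 301.31297132] [-0.42467674  0.16154469  1.6981021  -0.04081619  1.2820701  -2.87985425] [-0.01495213 -0.43308392  0.90114131 -0.01261329]
[([153.8, -107.1, 58.2], 81.3), ([155.8, -107.6, 6.3], 81.3)]
```

J6 sits at its range limit, so I'll unwind the yaw right away while travelling to the button.

Request:
move_arm([
  [[0,0,0],9,0],
  [[5,-5,0],18,0],
  [[15,-15,0],27,0],
  [[35,-30,0],36,0],
  [[60,-45,0],45,0],
  [[85,-60,0],54,0],
  [[110,-75,0],63,0],
  [[130,-90,0],72,0],
  [[145,-100,0],80,0],
  [[154,-107,0],81,0],
])

```text
time_s: 13.3
eef_pos: [433.9, -269.7, 308.1]
ee_rot: [-0.003, 0.256, 0.967, -0.019]
force: [0.8, -0.4, 0.6]
grip_width: -0.001
```

Run:
```python
from rig import ctrl
from h import *
s=ctrl.sense();print(s['time_s'],s['eef_pos'],s['joints'],s['ee_rot'],s['force'])
print(rows(s,[(432.5,-272,200,150),(432.5,-272,144,150)]))
p,d=ctrl.capture('wrist');cv2.imwrite('pics/w11.png',p[:,:,::-1])
```

```text
13.3 [ 433.94039912 -269.70591585  308.12212713] [-0.7723748   0.27685239  1.53509223 -0.03765993  1.31681291 -1.81630921] [-0.00329158  0.25588841  0.96651266 -0.01906759] [ 0.77896428 -0.43663909  0.63519659]
[([0.5, 1.5, 108.1], 0.3), ([0.7, 3.6, 164.1], 0.3)]
```

View pics/w11.png

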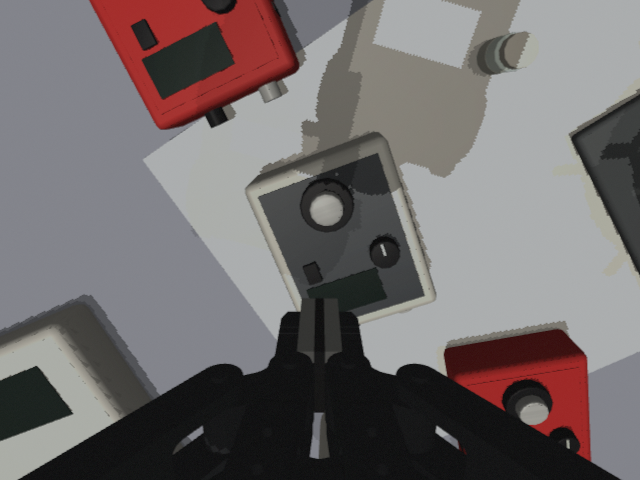

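The wrist view shows the grey box with its steel button at (326,209). The tool is tilted about 2°, so I'll aim the tip itself.

Run:
```python
from rig import ctrl
from h import *
s=ctrl.sense();m=ctrl.camera_model('wrist');b=onplane(m,326,209,77);print('btn wrist',b)
_,M=tool_yaw(s['ee_rot']);tip=s['eef_pos']+73*M[:,2];print('z',M[:,2],'tip',tip)
for z in (100,80,77,71):
  print(z,(M.T@(np.array([432.7,-271.8,z])-tip)).round(1))
```

```text
btn wrist [ 431.16046737 -275.12523512   77.        ]
z [-0.01585193 -0.03588546 -0.99923018] tip [ 432.8072517  -273.15393829  235.3437651 ]
100 [  1.3   6.4 135.2]
80 [  1.4   7.2 155.2]
77 [  1.4   7.3 158.2]
71 [  1.4   7.5 164.2]
```

Request:
move_arm([
  [[0,1,20],0,0],
  [[1,2,50],0,0],
  [[1,4,80],0,0],
  [[1.5,5,105],0,0],
  [[1.5,6,125],0,0],
  [[1.5,6.5,140],0,0],
  [[1.5,6.5,146],0,0],
  [[1.5,6.5,150],0,0],
  [[1.5,6.5,150],0,0],
])

```text
time_s: 14.48
eef_pos: [433.7, -268.3, 159.1]
ee_rot: [-0.002, 0.256, 0.967, -0.02]
force: [0.3, 0.1, -0.0]
grip_width: 0.004
```

Run:
```python
from rig import ctrl
from h import *
s=ctrl.sense();print(s['time_s'],s['force']);_,M=tool_yaw(s['ee_rot']);print(M[:,2],'tip',s['eef_pos']+73*M[:,2])
p,d=ctrl.capture('side');cv2.imwrite('pics/s12.png',cv2.resize(p[160:260,320:430,::-1],(660,600),interpolation=cv2.INTER_CUBIC))
p,d=ctrl.capture('wrist');cv2.imwrite('pics/w12.png',p[:,:,::-1])
```

```text
14.475 [ 0.32413427  0.10152842 -0.0206756 ]
[-0.01473769 -0.03667711 -0.99921849] tip [ 432.65961191 -270.994848     86.13902093]
```

View pics/s12.png

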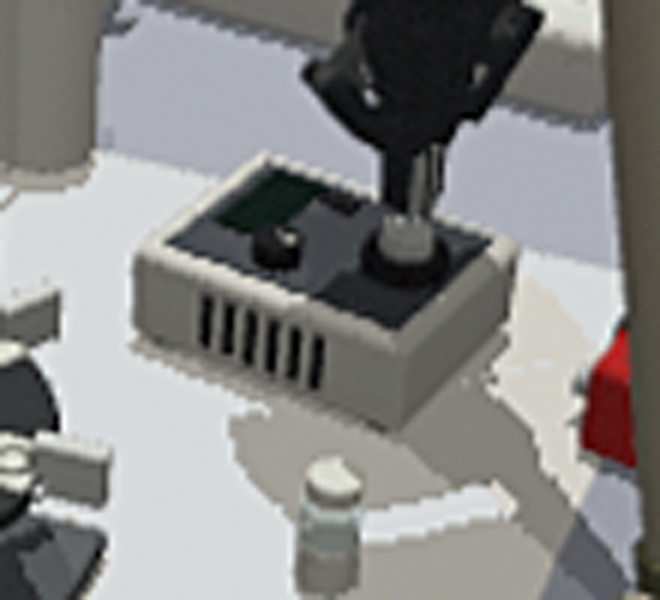

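View pics/w12.png

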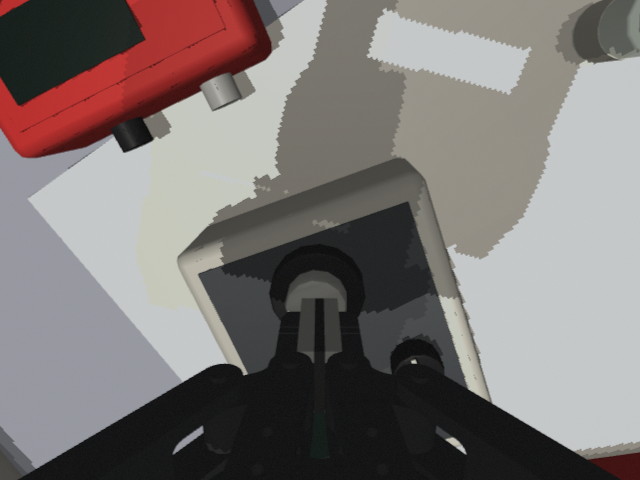

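The finger is directly over the button and about 9 mm above it. I'll press slowly.

Request:
move_arm([
  [[0,0,3],0,0],
  [[0,0,6],0,0],
  [[0,0,9],0,0],
  [[0,0,11],0,0],
  [[0,0,13],0,0],
  [[0,0,13],0,0],
])

```text
time_s: 15.32
eef_pos: [433.5, -268.6, 145.9]
ee_rot: [-0.003, 0.256, 0.966, -0.019]
force: [-0.2, 1.5, 4.0]
grip_width: -0.003
```

Request:
move_arm([
  [[0,0,1],0,0],
  [[0,0,2],0,0],
  [[0,0,2.5],0,0],
  [[0,0,2.5],0,0],
])

```text
time_s: 15.82
eef_pos: [433.5, -268.7, 143.7]
ee_rot: [-0.003, 0.256, 0.966, -0.019]
force: [-0.7, 3.7, 8.7]
grip_width: 0.003
```

Request:
move_arm([
  [[0,0,0.5],0,0],
  [[0,0,1],0,0],
  [[0,0,1],0,0],
  [[0,0,1],0,0],
])

```text
time_s: 16.32
eef_pos: [433.5, -268.7, 143.5]
ee_rot: [-0.002, 0.256, 0.967, -0.02]
force: [-3.4, 6.9, 16.4]
grip_width: 0.003
```

The force rises to 16 N while the finger barely moves, so the button is on its stop. I'll release it and lift away.

Request:
move_arm([
  [[0,0,-3],0,0],
  [[0,0,-8],0,0],
  [[0,0,-15],0,0],
  [[0,0,-30],0,0],
  [[0,0,-55],0,0],
  [[0,0,-85],0,0],
  [[0,0,-115],0,0],
  [[0,0,-140],0,0],
  [[0,0,-150],0,0],
  [[0,0,-150],0,0],
])

```text
time_s: 17.58
eef_pos: [435.6, -263.4, 292.5]
ee_rot: [-0.002, 0.256, 0.966, -0.02]
force: [0.5, 0.4, -1.1]
grip_width: -0.001
```

```bash
python3 look.py s13
python3 - <<'E'
from rig import ctrl
from h import *
p,d=ctrl.capture('wrist');cv2.imwrite('pics/w13.png',p[:,:,::-1])
p,d=ctrl.capture('top');cv2.imwrite('pics/t13.png',p[:,:,::-1])
p,d=ctrl.capture('side');cv2.imwrite('pics/s13f.png',p[:,:,::-1])
E
```

```text
17.575 [ 435.6121717  -263.40910515  292.50078058] [ 0.45760921  0.40893489 -1.12722209] [ 0.04361621  0.02237709 -0.03714091] 150.34071799381977
```

View pics/s13.png

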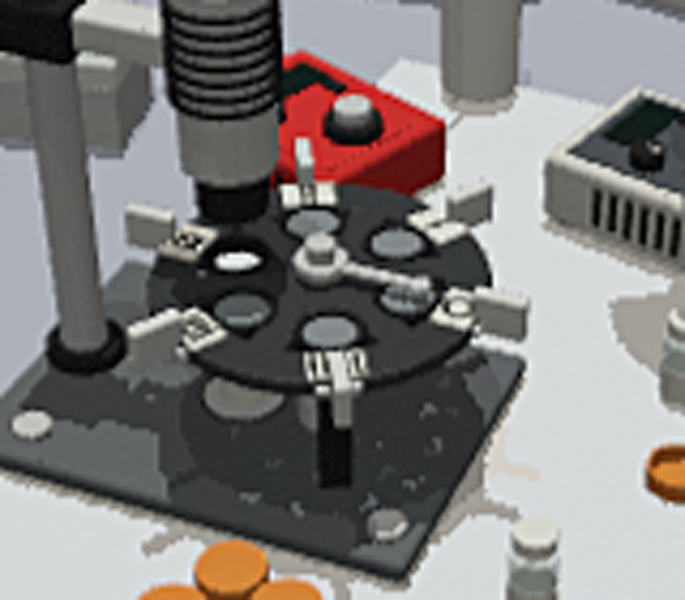

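View pics/s13f.png

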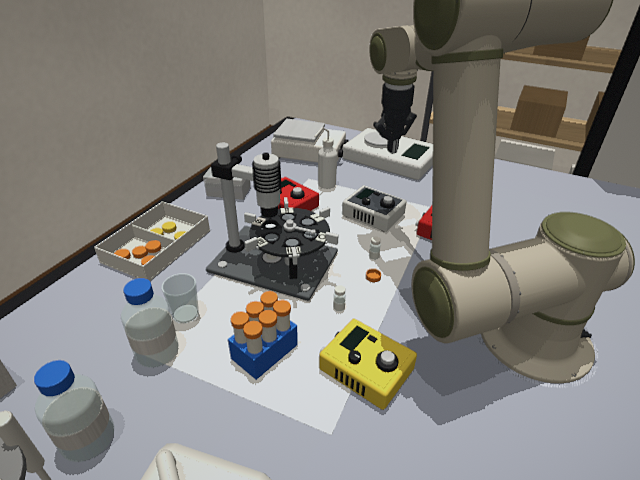

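View pics/t13.png

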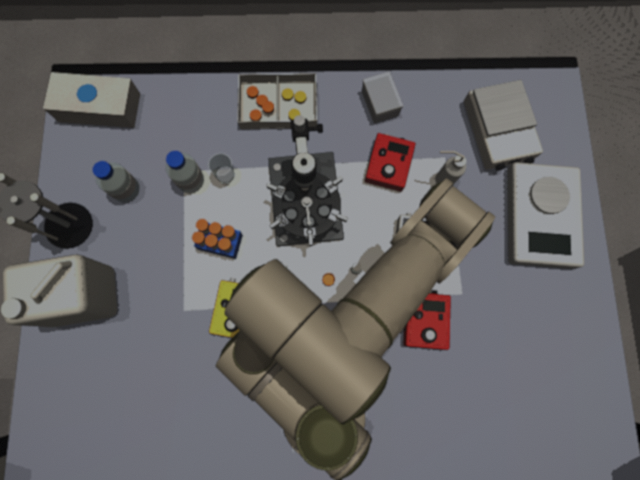

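The button is up again, the ring label at (458,307) is still at the pointer, and the vials, cap, rack and bottles stand where they were. I'll hand it in.

Run:
```python
from rig import ctrl
print(ctrl.finish_job())
```

```text
the job is handed in; nothing more can be done
None
```

The ring label stands at the pointer, and the start button was pressed fully down once, after that, and came up again. The job is handed in at about 18 s on the robot's clock.

- **Wheel:** It started stuck about 22° short of the one-bar station. With the shut fingertips I pushed the one-bar tab about 82° anticlockwise, with readings of up to about 3 N. The last labels I measured averaged about 185°, against 184.7–184.8° for the pointer. After the finger was withdrawn, and again after the button press, the ring was still in line in the camera views.
- **Button:** It reached its stop, since the force rose to about 16 N vertically while the finger hardly moved. I then lifted off, and the force went back to about zero.
- **Surroundings:** In the last pictures the vials, cap, rack, bottles and look-alike boxes that were in view stood where they were.

**Not as expected:**
- Past half-way the wheel did not run on by itself as described. It stayed about 10° short when I backed the finger off, so I pushed it the rest of the way. I never saw it click in, but it has stayed put since.
- After the lift away from the wheel, the last joint read −2.8799, against its limit of −2.88. I unwound it straight away, but that left the tool tilted about 2° for the button press.

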